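# Weigh a casting flask on a top-heavy torsion balance

## Robot

A 6-joint arm with a two-finger parallel gripper is mounted at the origin on the work surface. World frame = base frame: x ahead of the robot, y to its left, z up, the work surface at z = 0. Lengths are in m, angles in rad, forces in N, time in s.
With the tool pointing down it reaches from about 0.3 to 0.85 m from the base axis. Payload 5.4 kg.
Tool frame: the origin (TCP) lies at the very end of the fingers, on their centre line; the grasp point (between the pads) lies manip.grasp_offset behind it (manip.grasp_offset is the distance from the TCP to the grasp point, in m); z points along the fingers, y is the line along which they close (so a half turn about z gives the same grasp; the last joint's range is limited). The gripper opens to 85 mm and grips with 20 to 120 N. Pads are 22 mm wide; open, the fingers measure 114 mm over their backs; the gripper's body (76 mm by 85 mm) begins 54 mm behind the grasp point. The pads swing forward as they close: fully open they stand 13 mm farther back than shut.
Start: joints at [-1.35, 0.158, 1.597, -0, 1.386, -0.21], TCP at [0.24, -0.522, 0.231] pointing down, gripper open.
Joint ranges: [-2.91, 2.91], [-0.94, 2.29], [0.18, 2.7], [-1.29, 4.43], [0.17, 2.64], [-3, 3]. Speed limits (rad/s): [2.57, 2.57, 3.14, 3.14, 3.14, 3.14].

## Interface

Orientations are given as [roll, pitch, yaw] about the fixed x, y, z axes, in that order (R = Rz(yaw) Ry(pitch) Rx(roll)).
In Python, from plant import manip, grab_frame, camera_params gives the robot as it stands.
- The arm moves only by the tool servo_tool, never from a script. Its argument "steps" is a list of rows, each a list of 3 entries, a list of its own where there are three numbers: the closure, from -1 (fully open) to 1 (shut), then the shift along the tool's x, y, z in units of 40 mm (1.0 is 40 mm), then the turn about the tool's z in rad. In form: [[gripper, [dx, dy, dz], twist], ...]. A call has 1 to 12 rows; each row is the pose to reach, as a shift and turn from the pose commanded when the call began, along the tool's axes at that moment; what a row does not reach only later rows make up. A row lasts 1/12 s, in which the tool goes at most 41.7 mm and 7.16 degrees, less where a joint would pass 70% of its speed; a pose out of reach is approached as far as the arm can. A call with a gripper value outside its range is refused whole. The fingers move at their own pace and stop on an object; "force" is the grip in N (left out, the last holds). Time passes only in rows, so rows that repeat a pose let the fingers close. It gives the time, the measured TCP pose, the force, the opening and the grip force at its end, in the units of the state.
- manip.get_obs(): the state, without advancing time (a new reading comes with each control period).
- grab_frame(name): name is "scene" or "top" or "wrist"; returns the picture (384x512x3 uint8, red, green, blue); there is no depth.
- camera_params(name): a dict with "fx", "fy", "cx", "cy" (pixels), "extrinsics" (4x4, takes a point from world to camera coordinates). Camera axes: x right, y up, looking along -z (the intrinsics and any distortion apply to the point x, -y, -z); pixel columns grow to the right and rows downward; lengths in m; the calibration is good to about 2 mm. A picture is of the moment at which its call begins: read the wrist's pose just before it. camera_params takes no time and is no camera call; for the wrist camera it gives the pose at the moment of the call.
- manip.finish_job(): hands the job in; it is judged then, once.
The state is a dict: "time_s": time; "joint_positions": joint angles; "qd": joint speeds; "effort": joint torques, N m; "tcp_pos": TCP position; "orientation": TCP orientation; "wrist_force": force on the tool from outside, world axes, zero at the start; "wrist_torque": the same for the moment, N m; "finger_gap": finger opening in m; "grip_force": force on a finger pad.
Only numpy, scipy, OpenCV 4.12 (cv2) and the standard library are available. Lean on these libraries where they do the work, as an engineer would, in place of code of your own. Each camera call takes 0.05 s, during which the arm holds its last target. There are 200 camera calls.

## Task

Weigh the flask on the bench balance: press on the sprung hand lever, and on nothing else of the balance's moving parts, to bring the pointer to the centre line, and keep it between the two short marks beside that line for five seconds without a break (the beam is top-heavy and will not stay there by itself). Then ease the beam back, flask side down, onto its rest without a bang, let go of the lever, and leave the rest of the bench as it is.

Things in the scene. Friction and masses are not known exactly. Their poses are not given: they have to be found in the camera images.
- beam (a joint): Tilt of the balance beam, rad. 0 = level, pointer on the long centre line; the two short marks are at -0.08 and +0.08. Positive = hand-lever side down, flask side up. Rests stop it at -0.25 (start) and +0.25. Above 1 rad/s counts as a bang. Top-heavy: with the lever held still it runs away from level, either way, time constant 0.5 to 0.8 s. Damping 0.02 N m s/rad.
- press_lever (a joint): Angle of the hand lever relative to the beam, rad; 0 = free, positive = pressed down. Lever angle below level = beam + press_lever. A coil spring on the spindle joins lever and beam; only it turns the beam: torque 0.93*(press_lever + 0.056) N m plus 0.03 N m s/rad. About 0.13 to 0.41 holds the beam level; about 0.38 to 0.7 lifts it off its rest, after which the lever must come back at once.
- spindle (a point): Point on the level spindle axis between the two grey uprights, 220 mm above the bench. Fixed to the stand; its x axis is the spindle axis, z up, the hand lever runs to -y, the flask side is +y. The white scale and the pointer are on the stand's +x face, the hand lever on its -x side. The stand's base is 160 x 420 mm.
- thumb_plate (a point): Centre of the top face of the round steel thumb plate (60 mm across, 6 mm thick) at the end of the hand lever (steel strip 16 mm wide). Press it from above, 1 to 4 N. It swings 240 mm from the spindle axis, 59 mm to -x of the spindle point, 3 mm above the lever's middle plane. About 280 mm above the bench at the start, 120 to 220 mm with the beam level. y axis towards the spindle, z off the plate.
- bar (a point): The beam: aluminium bar 340 x 24 x 20 mm, this point on the spindle axis, y along it. Has a steel counterweight (60 mm across, axis at y = -90 mm, top 80 mm above the point), the flask at y = +150 mm, a thin pointer 135 mm down. Not to be touched. Nominal with flask: inertia 0.039 kg m2, gravity torque on the tilt -0.27*cos + 1.02*sin N m; hidden flask mass moves the 0.27 to 0.18 to 0.42.
- pointer (a point): Lower end of the thin dark pointer on the bar, 135 mm below the spindle axis when level, in front of the white scale; it moves to the flask side (+y of the spindle frame) for positive tilt.
- flask: Steel casting flask, 64 mm across, 72 mm high, about 0.9 kg, fixed on the brass pan at the beam's end, axis 150 mm from the spindle at +y; origin at the centre of its underside. Must not be touched by the robot.
- bottle: White plastic bottle, 70 mm across, 200 mm high, standing on the bench; origin under its centre. Leave alone.
- pot: Open steel pot, 160 mm across, 85 mm high, with two wire handles; origin under its centre. Leave alone.
- solder_board: Round soldering board, 150 mm across, 22 mm thick; origin under its centre. Leave alone.
- tin: Small open aluminium tin, 52 mm across, 30 mm high; origin under its centre. Leave alone.

How it is judged:
On the way, in this order (a step that is already met when the one before it is completed fails the run):
1. the pointer stays between the two short marks for five seconds (beam within 0.08 rad of level) (value of joint beam between -0.08 and 0.08 rad), for 4.9 s.
2. the beam is back on its rest, flask side down (value of joint beam below -0.23 rad), for 0.2 s.
At the end, for the whole second after the job is handed in: After the pointer has been kept within 0.08 rad of level for five seconds, the beam lies still on its rest, flask side down (tilt below -0.23 rad), the hand lever is free and unbent (within 0.1 rad), and nothing is touched (value of joint beam below -0.23 rad and velocity of joint beam between -0.1 and 0.1 rad/s and value of joint press_lever between -0.1 and 0.1 rad).
It fails at once if the beam is thrown or slammed (turns faster than 1 rad/s) (velocity of joint beam above 1 rad/s or velocity of joint beam below -1 rad/s).
It fails at once if the robot touches the beam, its counterweight or the flask instead of the hand lever (contact force between any of the fingers, the arm and beam_c0 above 0.5 N or contact force between any of the fingers, the arm and beam_c1 above 0.5 N or contact force between any of the fingers, the arm and beam_c3 above 0.5 N or contact force between any of the fingers, the arm and beam_c4 above 0.5 N or contact force between any of the fingers, the arm and flask above 0.5 N).
It fails at once if a bystander is shifted by more than 30 mm (distance of any of bottle, pot, solder_board, tin from where it was at the start of the episode above 0.03 m).
It also fails if it takes over 64 s, if anything falls off the work surface, if the arm or the gripper's body presses on something with over 40 N, if the wrist force passes 120 N, or if a joint passes its speed limit or range.

## Working session

There is one attempt and no reset: what is moved stays moved. The work goes in short steps, Python scripts to look and compute and a tool call to move; the robot and the scene stay as the last step left them, time stands still between calls to the robot, and variables do not carry over. Pictures are saved under pics/ and viewed, at most 10 in all, crops included, and the job is handed in when it is done.

Besides the shell and the picture viewer there is one more tool, called after "Call:" as a command line: name --argument value ..., lists and objects as JSON in quotes. servo_tool: Moves the arm, as the interface text tells. Its arguments: {"type":"object","properties":{"steps":{"type":"array","items":{"type":"array"}},"force":{"type":"number"}},"required":["steps"]}

```bash
ls; mkdir -p pics
python3 - <<'E'
from plant import manip, grab_frame, camera_params
import cv2,numpy as np
a=grab_frame("scene");b=grab_frame("top");
cv2.imwrite("pics/s0.png",a[:,:,::-1]);cv2.imwrite("pics/t0.png",b[:,:,::-1])
for n in("scene","top"):
    p=camera_params(n);print(n,p)
print(manip.get_obs(),manip.grasp_offset)
E
```

```text
pics
scene {'fx': 444.36634942710026, 'fy': 444.36634942710026, 'cx': 252.75045444766332, 'cy': 192.68038710775295, 'extrinsics': array([[-0.83491179,  0.5503732 , -0.00341118,  0.411433  ],
       [-0.46511807, -0.70223972,  0.5390033 ,  0.16093851],
       [ 0.29425751,  0.45160681,  0.84229674, -1.62260663],
       [ 0.        ,  0.        ,  0.        ,  1.        ]])}
top {'fx': 395.4542622178161, 'fy': 395.4542622178161, 'cx': 259.6497788321149, 'cy': 189.24917765004855, 'extrinsics': array([[-0.02067721, -0.99949158, -0.02426994,  0.05411848],
       [ 0.98998913, -0.02385859,  0.13911252, -0.48767972],
       [-0.13962084, -0.02115052,  0.98997913, -1.3260513 ],
       [ 0.        ,  0.        ,  0.        ,  1.        ]])}
{'time_s': 0.1, 'joint_positions': array([-1.35006393e+00,  1.59001802e-01,  1.59812987e+00,  3.11449372e-05,
        1.38619235e+00, -2.10075633e-01]), 'qd': array([-9.64065368e-05, -2.44737875e-03, -1.58282023e-03,  6.07515298e-04,
        1.29991317e-03, -2.75992916e-04]), 'effort': array([-6.04443867e-04, -3.96989787e+01, -3.32339323e+01, -2.24427436e-04,
        4.18632277e-03,  2.88738897e-05]), 'tcp_pos': array([ 0.24000273, -0.52191483,  0.23039469]), 'orientation': array([-3.13990574e+00, -3.90980466e-04,  4.30801956e-01]), 'wrist_force': array([ 0.48945684,  0.17410113, -0.26289004]), 'wrist_torque': array([ 0.01194038, -0.00746369, -0.03043598]), 'grip_force': 0.0, 'finger_gap': 0.08534589191357643} 0.0187
```

View pics/s0.png

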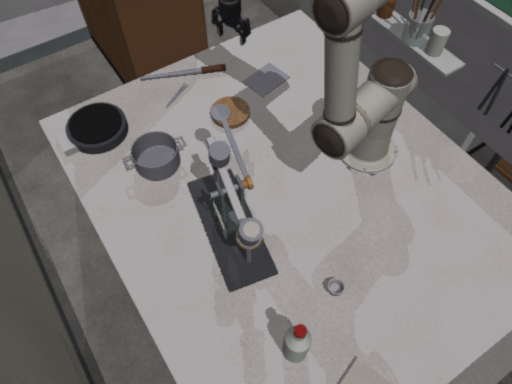

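View pics/t0.png

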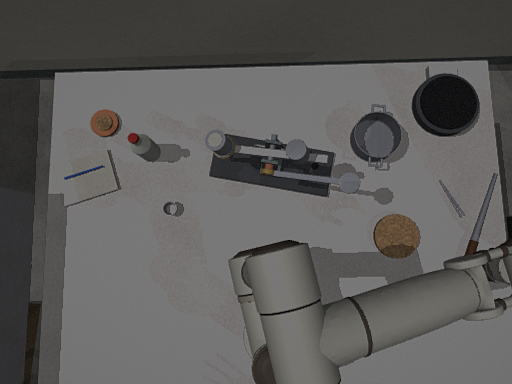

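The scene picture shows the balance with its thumb plate near (220,112), the brass spindle end near (248,184) and the flask near (250,232). In the top picture the plate is at about (347,184), the spindle at (268,169) and the flask at (216,142). I'll zoom in to get exact pixels.

Run:
```python
import cv2,numpy as np
s=cv2.imread("pics/s0.png")[85:295,180:290];t=cv2.imread("pics/t0.png")[120:210,200:400]
t=np.clip(t*1.6,0,255).astype(np.uint8)
S=cv2.resize(s,None,fx=2.8,fy=2.8,interpolation=cv2.INTER_CUBIC)
T=cv2.resize(t,None,fx=2.4,fy=2.4,interpolation=cv2.INTER_CUBIC)
o=np.zeros((590,800,3),np.uint8);o[:S.shape[0],:S.shape[1]]=S;o[:T.shape[0],315:315+T.shape[1]]=T
cv2.imwrite("pics/c0.png",o)
```

```text
(no output)
```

View pics/c0.png

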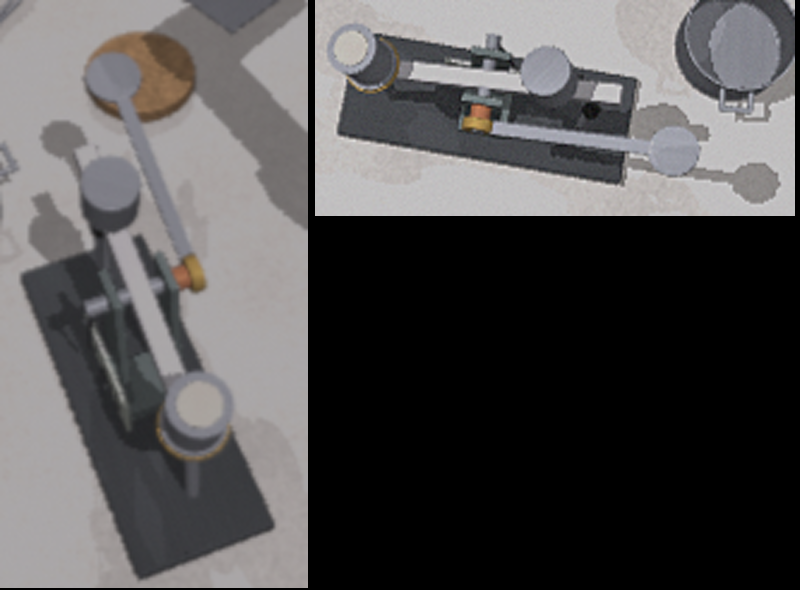

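The crop shows the plate at scene (220.0,112.5) and top (349.6,182.9). The brass end is at scene (249.6,182.5) and top (267.9,170.8). The counterweight top is at scene (219.6,151) and top (296.3,149.6), and the flask top at scene (250.4,230.7) and top (215.8,140.4).

```bash
cat > h.py <<'E'
import numpy as np,cv2
from plant import manip, grab_frame, camera_params
def ray(p,uv):
    E=p["extrinsics"];R=E[:3,:3];t=E[:3,3]
    d=np.array([(uv[0]-p["cx"])/p["fx"],-(uv[1]-p["cy"])/p["fy"],-1.]);d=R.T@d
    return -R.T@t,d/np.linalg.norm(d)
def tri(obs):
    A=np.zeros((3,3));b=np.zeros(3);L=[]
    for p,uv in obs:
        c,d=ray(p,uv);M=np.eye(3)-np.outer(d,d);A+=M;b+=M@c;L.append((c,d))
    x=np.linalg.solve(A,b);return x,[np.linalg.norm(np.cross(x-c,d)) for c,d in L]
def proj(p,X):
    q=p["extrinsics"][:3,:3]@X+p["extrinsics"][:3,3];return np.array([p["cx"]-p["fx"]*q[0]/q[2],p["cy"]+p["fy"]*q[1]/q[2]])
E
python3 - <<'E'
from h import *
np.set_printoptions(precision=4,suppress=True)
S=camera_params("scene");T=camera_params("top")
P={"plate":((220,112.5),(349.6,182.9)),"brass":((249.6,182.5),(267.9,170.8)),"cw":((219.6,151),(296.3,149.6)),"flask":((250.4,230.7),(215.8,140.4))}
X={}
for k,(a,b) in P.items():
    X[k],r=tri([(S,a),(T,b)]);print(k,X[k],np.round(r,4))
f,c=X["flask"],X["cw"];d=f-c;print("dir",np.linalg.norm(d[:2]),np.arctan2(d[1],d[0]))
# base outline on plane z~.012: white-minus dark mask in top
t=cv2.imread("pics/t0.png");g=cv2.cvtColor(t,cv2.COLOR_BGR2GRAY)
m=(g<70).astype(np.uint8);m[:125]=0;m[205:]=0;m[:,:205]=0;m[:,340:]=0
m=cv2.morphologyEx(m,cv2.MORPH_OPEN,np.ones((5,5)))
cs,_=cv2.findContours(m,0,2);cc=max(cs,key=cv2.contourArea);print(cv2.minAreaRect(cc))
b=cv2.boxPoints(cv2.minAreaRect(cc))
for q in b:
    o,d=ray(T,q);print(q,o+d*(0.015-o[2])/d[2])
E
```

```text
plate [ 0.4674 -0.2164  0.2748] [0.0008 0.0008]
brass [0.5156 0.0151 0.2214] [0.0025 0.0025]
cw [ 0.558  -0.0662  0.3104] [0.0004 0.0004]
flask [0.6063 0.1639 0.2545] [0.0007 0.0007]
dir 0.23514975124663873 1.3637638400258083
((271.7168273925781, 164.40521240234375), (119.56964874267578, 44.742897033691406), 10.080598831176758)
[208.9392 175.967 ] [0.543  0.2211 0.015 ]
[216.7707 131.9148] [0.7021 0.1926 0.015 ]
[334.4944 152.8435] [ 0.6146 -0.2226  0.015 ]
[326.663  196.8956] [ 0.4592 -0.1882  0.015 ]
```

Call:
servo_tool --steps '[[1,[0,0,-1],0],[1,[0,0,-2],0.1],[1,[0.8,-0.43,-2.4],0.2],[1,[1.64,-0.88,-2.4],0.3],[1,[2.46,-1.31,-2.4],0.4],[1,[3.28,-1.75,-2.4],0.5],[1,[4.1,-2.19,-2.4],0.6],[1,[4.92,-2.63,-2.4],0.637],[1,[5.74,-3.07,-2.4],0.637],[1,[6.56,-3.5,-2.4],0.637],[1,[7.38,-3.94,-2.4],0.637],[1,[8.2,-4.38,-2.4],0.637]]' --force 40

```text
time_s: 1.1
tcp_pos: [0.4656, -0.2245, 0.3269]
orientation: [-3.141, 0.0, -0.206]
wrist_force: [0.4, -1.7, 0.1]
finger_gap: -0.0001
grip_force: 0.0
```

Call:
servo_tool --steps '[[1,[0,0,0],0],[1,[0,0,0],0],[1,[0,0,0],0]]'

```text
time_s: 1.35
tcp_pos: [0.4646, -0.2264, 0.3269]
orientation: [3.141, 0.001, -0.206]
wrist_force: [-0.3, -0.4, -0.1]
finger_gap: 0.0001
grip_force: 0.0
```

Run:
```python
from h import *
cv2.imwrite("pics/w1.png",grab_frame("wrist")[:,:,::-1]);cv2.imwrite("pics/s1.png",grab_frame("scene")[:,:,::-1])
a=cv2.imread("pics/w1.png");b=cv2.imread("pics/s1.png")[85:295,180:290]
o=np.zeros((470,800,3),np.uint8);o[:384,:512]=a;b=cv2.resize(b,None,fx=2.2,fy=2.2);o[:462,520:520+b.shape[1]]=b
cv2.imwrite("pics/c1.png",o);p=camera_params("wrist");print(p, -p["extrinsics"][:3,:3].T@p["extrinsics"][:3,3])
```

```text
{'fx': 287.00379943060517, 'fy': 287.00379943060517, 'cx': 255.09927650196437, 'cy': 190.48336920418936, 'extrinsics': array([[-2.06206978e-01, -9.78508323e-01,  3.80837948e-04,
        -1.25800342e-01],
       [ 9.29507169e-01, -1.96002259e-01, -3.12409245e-01,
        -4.03786452e-01],
       [ 3.05769692e-01, -6.40669747e-02,  9.49947535e-01,
        -6.26991609e-01],
       [ 0.00000000e+00,  0.00000000e+00,  0.00000000e+00,
         1.00000000e+00]])} [ 0.54109652 -0.24240919  0.46951042]
```

View pics/c1.png

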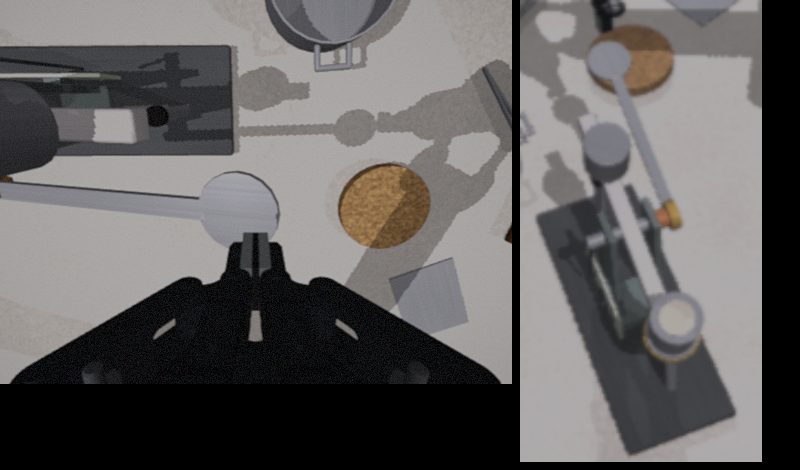

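The wrist view shows the free end of the bar at about (148,125), the plate at (239,210) and the closed fingertips at (256,235). The bar end is a sensitive tilt indicator. I'll turn the tool a little so it stays in view when the tool is lower, and go to just above the plate.

Call:
servo_tool --steps '[[1,[0,0,0.3],-0.1],[1,[0,0,0.6],-0.2],[1,[0,0,0.8],-0.3],[1,[0,0,0.8],-0.35],[1,[0,0,0.8],-0.35],[1,[0,0,0.8],-0.35]]'

```text
time_s: 1.95
tcp_pos: [0.4645, -0.2273, 0.2954]
orientation: [3.141, 0.0, 0.14]
wrist_force: [0.3, -0.3, 0.1]
finger_gap: 0.0
grip_force: 0.0
```

Run:
```python
from h import *
import pickle
o=manip.get_obs();p=camera_params("wrist");im=grab_frame("wrist")
cv2.imwrite("pics/w2.png",im[:,:,::-1]);pickle.dump((p,o),open("w2.pkl","wb"))
print(o["tcp_pos"],o["orientation"],o["wrist_force"])
psi=-.206;C=np.array([.572,-.001,.22])
ex=np.array([np.cos(psi),np.sin(psi),0]);ey=np.array([-np.sin(psi),np.cos(psi),0]);ez=np.array([0,0,1.])
# beam-tilt b>0: -y side down
def pt(b,x,y,z): return C+ex*x+ey*(y*np.cos(b)-z*np.sin(b))+ez*(y*np.sin(b)+z*np.cos(b))
for x in(-.012,.012):
  for z in(.01,-.01): print(x,z,proj(p,pt(-.25,x,-.17,z)),proj(p,pt(-.23,x,-.17,z)))
print("plate",proj(p,pt(-.25,-.059,-.24,.003)))
```

```text
[ 0.46445751 -0.22729279  0.2953626 ] [3.14149397e+00 5.90661004e-05 1.40257537e-01] [ 0.28312929 -0.34879169  0.14007898]
-0.012 0.01 [149.29321298 109.21357434] [153.02500525 109.58996495]
-0.012 -0.01 [167.95363793 110.68042037] [170.41666866 110.76916814]
0.012 0.01 [159.71628101  65.22787378] [163.4028013   66.52229176]
0.012 -0.01 [177.99274043  71.60042083] [180.36860052  72.41748742]
plate [239.13308654 228.0887811 ]
```

View pics/w2.png

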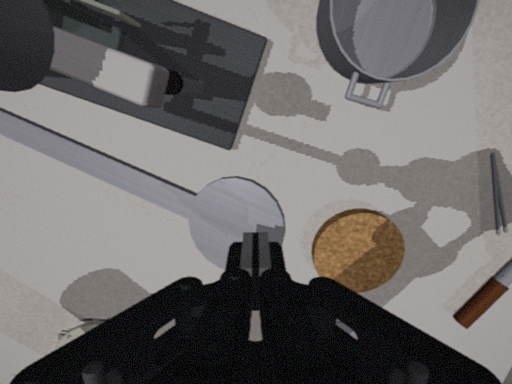

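The picture shows the bar's end with its lit top edge from about (152,107) to (165,66), as projected. The plate is at (237,220), and the fingertips are over it at (256,240). Next I'll build the tilt reader.

```bash
cat >> h.py <<'E'
from scipy.optimize import brentq
from scipy.ndimage import map_coordinates,gaussian_filter1d
C=np.array([.572,-.001,.22]);psi=-.206
ex=np.array([np.cos(psi),np.sin(psi),0]);ey=np.array([-np.sin(psi),np.cos(psi),0]);ez=np.array([0,0,1.])
def pt(b,x,y,z): return C+ex*x+ey*(y*np.cos(b)-z*np.sin(b))+ez*(y*np.sin(b)+z*np.cos(b))
def tilt(im,p,b0,dbg=False):
    g=cv2.cvtColor(im,cv2.COLOR_RGB2GRAY).astype(float);out=[]
    for x in(-.008,-.004,0,.004,.008):
        E=proj(p,pt(b0,x,-.17,.01));A=proj(p,pt(b0,x,-.14,.01));d=(E-A)/np.linalg.norm(E-A)
        s=np.arange(-25,31,.5);q=E+s[:,None]*d
        pr=gaussian_filter1d(map_coordinates(g,[q[:,1],q[:,0]],order=1,mode="nearest"),2)
        gr=np.gradient(pr,s)
        if dbg: print(np.round(pr[::4]).astype(int))
        # lit top -> shaded face: first local minimum of the gradient deep enough
        i=[k for k in range(2,len(s)-2) if gr[k]<-6 and gr[k]==gr[k-2:k+3].min()]
        if not i: continue
        m=s[i[0]]
        f=lambda b:(proj(p,pt(b,x,-.17,.01))-E)@d-m
        if f(b0-.2)*f(b0+.2)<0: out.append(brentq(f,b0-.2,b0+.2))
    return (np.median(out) if out else np.nan),np.round(out,3)
E
python3 - <<'E'
from h import *
import pickle
p,o=pickle.load(open("w2.pkl","rb"));im=cv2.imread("pics/w2.png")[:,:,::-1]
print(tilt(im,p,-.25,True));print(tilt(im,p,-.2))
E
```

```text
[165 164 164 164 164 164 164 162 148 126  97  72  66  63  63  62  61  58
  65  61  49  46  45  46  44  44  45  43]
[165 164 164 165 164 164 164 162 146 123  97  70  64  65  63  60  62  61
  66  70  65  59  50  47  44  46  45  45]
[165 164 163 163 164 163 163 160 146 123  96  72  64  62  61  59  59  58
  38  20  20  38  48  45  44  47  46  48]
[163 164 163 163 164 163 164 160 144 122  94  71  64  65  63  63  62  57
  43  24  17  17  14  17  16  16  38  51]
[163 162 163 163 164 164 164 158 142 120  92  69  63  62  63  62  62  61
  42  21  14  15  15  14  17  17  37  48]
(np.float64(-0.2746625261885904), array([-0.278, -0.273, -0.275, -0.274, -0.276]))
(np.float64(-0.2765265548776797), array([-0.277, -0.276, -0.277, -0.277, -0.276]))
```

```bash
cat > look.py <<'E'
from h import *
import sys,json
b0=float(sys.argv[1]);n=int(sys.argv[2]) if len(sys.argv)>2 else 1
for i in range(n):
    o=manip.get_obs();p=camera_params("wrist");im=grab_frame("wrist")
    b,l=tilt(im,p,b0)
    json.dump([o["time_s"],list(o["tcp_pos"]),list(o["wrist_force"]),b],open("log.jsonl","a"));open("log.jsonl","a").write("\n")
    np.savez(f"fr_{o['time_s']:.3f}.npz",im=im,E=p["extrinsics"])
    print(round(o["time_s"],3),"tcp",np.round(o["tcp_pos"],4),"F",np.round(o["wrist_force"],2),"b",round(b,4),l)
E
echo
```

```text
(no output)
```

Call:
servo_tool --steps '[[1,[0,0,0.3],0],[1,[0,0,0.6],0],[1,[0,0,0.9],0],[1,[0,0,0.9],0],[1,[0,0,0.9],0]]'

```text
time_s: 2.42
tcp_pos: [0.4643, -0.2256, 0.2577]
orientation: [-3.139, 0.002, 0.144]
wrist_force: [-0.0, 0.1, 0.6]
finger_gap: 0.0
grip_force: 0.2
```

```bash
python3 look.py -0.25 2
```

```text
2.417 tcp [ 0.4643 -0.2256  0.2577] F [-0.01  0.09  0.63] b -0.269 [-0.274 -0.269 -0.269 -0.268 -0.27 ]
2.467 tcp [ 0.4647 -0.226   0.2587] F [0.18 1.27 0.99] b -0.2714 [-0.271 -0.281 -0.272 -0.27  -0.271]
```

Call:
servo_tool --steps '[[1,[0,0,0.2],0],[1,[0,0,0.4],0],[1,[0,0,0.6],0],[1,[0,0,0.7],0],[1,[0,0,0.7],0],[1,[0,0,0.7],0]]'

```text
time_s: 3.02
tcp_pos: [0.4647, -0.226, 0.2308]
orientation: [-3.141, 0.001, 0.144]
wrist_force: [-0.3, 0.4, 1.3]
finger_gap: 0.0002
grip_force: 0.4
```

```bash
python3 look.py -0.25 2
```

```text
3.017 tcp [ 0.4647 -0.226   0.2308] F [-0.34  0.43  1.32] b -0.2723 [-0.272 -0.272 -0.282 -0.266 -0.279]
3.067 tcp [ 0.4649 -0.2262  0.2313] F [-0.05  0.66  1.11] b -0.2695 [-0.27  -0.276 -0.264 -0.266 -0.274]
```

Call:
servo_tool --steps '[[1,[0,0,0.2],0],[1,[0,0,0.4],0],[1,[0,0,0.6],0],[1,[0,0,0.6],0],[1,[0,0,0.6],0]]'

```text
time_s: 3.53
tcp_pos: [0.4644, -0.2259, 0.2063]
orientation: [-3.14, 0.002, 0.144]
wrist_force: [-0.2, 0.1, 0.7]
finger_gap: 0.0
grip_force: 0.6
```

```bash
python3 look.py -0.25 2
```

```text
3.533 tcp [ 0.4644 -0.2259  0.2063] F [-0.16  0.11  0.66] b -0.2619 [-0.263 -0.259 -0.262 -0.262]
3.583 tcp [ 0.4646 -0.2261  0.2069] F [0.32 1.18 0.53] b -0.2627 [-0.263 -0.265 -0.26 ]
```

Run:
```python
from h import *
import glob,pickle
from scipy.optimize import least_squares
p0=camera_params("wrist")
fs=sorted(glob.glob("fr_*.npz"));D=[]
for f in fs:
    z=np.load(f);p=dict(p0,extrinsics=z["E"]);b,l=tilt(z["im"],p,-.25);D.append((p,b))
p,o=pickle.load(open("w2.pkl","rb"));D.append((p,-.2747))
def r(v):
    e=[]
    for p,b in D:
        a=proj(p,pt(b,0,-.17,.01));c=proj(p,pt(-.25,0,-.17+v[0],.01)+ez*v[1]);e.append((a-c)[0])
    return np.array(e)
s=least_squares(r,[0,0]);print(s.x,np.round(s.fun,2))
s2=least_squares(lambda v:r([v[0],0]),[0]);print(s2.x,np.round(s2.fun,2))
s2=least_squares(lambda v:r([0,v[0]]),[0]);print(s2.x,np.round(s2.fun,2))
print(tilt(z["im"],D[-2][0],-.26,True))
im=z["im"][:,:,::-1].copy()
cv2.imwrite("pics/w3.png",im)
```

```text
[ 0.0040427  -0.00141033] [ 1.1   0.39 -2.   -0.7   0.69  0.21  0.54]
[0.00299944] [ 0.48 -0.23 -2.24 -0.94  1.47  0.95 -0.2 ]
[0.00373483] [-1.73 -2.45 -3.52 -2.24  2.89  2.27 -2.61]
[167 167 169 168 166 162 154 147 138 129 120 111 100  89  79  70  66  63
  63  61  58  66  95 139 169 173 172 172]
[166 166 167 167 164 158 152 144 137 130 120 110  99  87  73  67  68  70
  67  68  69  69  68  67  66  65  64  67]
[166 167 167 167 163 158 150 144 136 128 120 112 102  89  76  69  67  68
  68  68  68  66  66  65  66  67  65  66]
[164 165 166 163 160 155 149 143 135 129 120 109  97  85  75  68  68  68
  66  65  67  68  68  66  65  64  64  66]
[165 165 164 163 159 152 146 139 133 125 116 105  94  83  72  65  65  64
  64  66  68  70  68  66  67  66  70  75]
(np.float64(-0.2585388426056258), array([-0.257, -0.259, -0.261]))
```

View pics/w3.png

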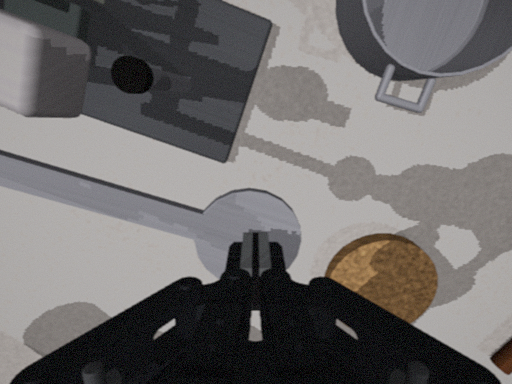

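The picture shows the bar end at left, with a rounded edge near column 35–40 and the lit plateau to its left. I'll switch to a half-intensity crossing and refit the offset.

```bash
cat >> h.py <<'E'
OFF=[0.,0.]
def tilt(im,p,b0,dbg=False):
    g=cv2.cvtColor(im,cv2.COLOR_RGB2GRAY).astype(float);out=[]
    P=lambda b,x,y=-.17: proj(p,pt(b,x,y+OFF[0],.01+OFF[1]))
    for x in(-.007,-.0035,0,.0035,.007):
        E=P(b0,x);A=P(b0,x,-.14);d=(E-A)/np.linalg.norm(E-A)
        s=np.arange(-60,61,.5);q=E+s[:,None]*d
        ok=(q[:,0]>1)&(q[:,1]>1)
        pr=gaussian_filter1d(map_coordinates(g,[q[:,1],q[:,0]],order=1,mode="nearest"),2)
        i=[k for k in range(len(s)-20) if ok[k] and pr[k]>=113>pr[k+1] and pr[k+1:k+16].min()<85]
        if not i: continue
        i=min(i,key=lambda k:abs(s[k]));m=s[i]+.5*(pr[i]-113)/(pr[i]-pr[i+1])
        f=lambda b:(P(b,x)-E)@d-m
        if f(b0-.2)*f(b0+.2)<0: out.append(brentq(f,b0-.2,b0+.2))
    return (np.median(out) if out else np.nan),np.round(out,3)
E
cat > fit.py <<'E'
import h
from h import *
import glob
from scipy.optimize import least_squares
p0=camera_params("wrist");D=[]
for f in sorted(glob.glob("fr_*.npz"))[:6]:
    z=np.load(f);p=dict(p0,extrinsics=z["E"]);D.append((z["im"],p))
h.OFF=[.002,-.001]
for k in range(3):
    B=[tilt(im,p,-.25)[0] for im,p in D];O=list(h.OFF)
    def r(v): return np.array([(proj(p,pt(b,0,-.17+O[0],.01+O[1]))-proj(p,pt(-.25,0,-.17+v[0],.01+v[1])))[0] for (im,p),b in zip(D,B)])
    s=least_squares(lambda v:np.r_[r(v),.3e3*(v[1]+.001)],O);h.OFF=list(s.x)
    print(s.x,np.round(s.fun,2),np.round(B,4))
print([tilt(im,p,-.25) for im,p in D])
E
python3 fit.py
```

```text
[ 0.00423384 -0.00075227] [-0.09 -0.1   0.06  0.23  0.   -0.11  0.07] [-0.2672 -0.2673 -0.2644 -0.264  -0.2619 -0.2621]
[ 0.00425508 -0.00099238] [-0.08 -0.07  0.12  0.09 -0.05 -0.01  0.  ] [-0.2491 -0.2491 -0.2485 -0.2485 -0.2488 -0.2487]
[ 0.00420203 -0.00092309] [-0.07 -0.07  0.11  0.09  0.04 -0.1   0.02] [-0.2503 -0.2503 -0.2498 -0.2499 -0.2501 -0.2503]
[(np.float64(-0.25029346754147913), array([-0.251, -0.251, -0.25 , -0.244])), (np.float64(-0.25027550046717284), array([-0.25 , -0.25 , -0.251])), (np.float64(-0.24972160715559444), array([-0.25 , -0.25 , -0.25 , -0.249, -0.25 ])), (np.float64(-0.24979803231918726), array([-0.25 , -0.25 , -0.249, -0.25 , -0.25 ])), (np.float64(-0.2499586919955041), array([-0.25 , -0.25 , -0.25 , -0.25 , -0.251])), (np.float64(-0.25010768899356095), array([-0.25 , -0.25 , -0.25 , -0.25 , -0.251]))]
```

```bash
sed -i 's/^OFF=.*/OFF=[.0042,-.00092]/' h.py
cat > step.py <<'E'
# usage: step.py b0|- "u1,u2,.." (rows just sent, units of 40 mm down)  [ref]
from h import *
import sys,json,os
from scipy.linalg import solve_discrete_are
L=json.load(open("st.json")) if os.path.exists("st.json") else {"cz":.2064,"kn":[[0,.2064]],"m":[],"b":-.25}
rows=[float(v) for v in sys.argv[2].split(",")] if sys.argv[2] else []
ref=float(sys.argv[3]) if len(sys.argv)>3 else 0.
o=manip.get_obs();p=camera_params("wrist");im=grab_frame("wrist");t=o["time_s"]
n=len(rows);t0=t-n/12
if n:
    L["kn"].append([t0,L["cz"]])
    for i,r in enumerate(rows): L["kn"].append([t0+(i+1)/12,L["cz"]-.04*r])
    L["cz"]-=.04*rows[-1]
b0=L["b"] if sys.argv[1]=="-" else float(sys.argv[1])
b,l=tilt(im,p,b0);L["m"].append([t,b]);cv2.imwrite(f"pics/f{t:.2f}.png",im[:,:,::-1])
if np.isfinite(b): L["b"]=b
J,K,r=.039,1.10,.234
th=lambda z:np.arctan2(.2228-z,r)
kt,kz=np.array(L["kn"]).T;TH=lambda t:th(np.interp(t-.02,kt,kz))
print("t",round(t,3),"cz",round(L["cz"],4),"z",round(o["tcp_pos"][2],4),"th",round(th(L["cz"]),3),"Fz",round(o["wrist_force"][2],2),"b",round(b,4),l)
def acc(B,V,G,T,Td): return (.93*(T-B+.056)+.03*Td-.05*V-G*np.cos(B)+K*np.sin(B))/J
def prop(x,ta,tb,P=None,dt=.005):
    n=max(1,round((tb-ta)/dt));h=(tb-ta)/n
    for i in range(n):
        tt=ta+i*h;T=TH(tt+h/2);Td=(TH(tt+h)-TH(tt))/h
        a=acc(*x,T,Td);x=np.array([x[0]+h*x[1]+h*h*a/2,x[1]+h*a,x[2]])
        if x[0]<-.25: x[0]=-.25;x[1]=max(0,x[1])
        if P is not None:
            F=np.array([[1,h,0],[h*(K-.93)/J,1-h*.05/J,-h/J],[0,0,1]])
            P=F@P@F.T+np.diag([0,h*.003,h*4e-5])
    return x,P
M=[m for m in L["m"] if np.isfinite(m[1])];k=next((i for i,m in enumerate(M) if m[1]>-.246),None)
if k:
    ts=M[k-1][0];G=(.93*(TH(ts)+.306)-K*.2474)/.969+.01
    x=np.array([-.25,0,G]);P=np.diag([1e-6,1e-4,.02**2]);tc=ts
    for tm,bm in M[k:]:
        x,P=prop(x,tc,tm,P);inn=bm-x[0];S=P[0,0]+.0012**2;g=P[:,0]/S;x=x+g*inn;P=P-np.outer(g,P[0]);tc=tm
    print("est b,v,G",np.round(x,4),"inn",round(inn,4),"sd",np.round(np.sqrt(np.diag(P)),4))
    xp,_=prop(x,t,t+.05)
    N=3;T=N/12+.05
    A=np.array([[0,1],[(K-.93)/J,-.05/J]]);Bv=np.array([0,.93/J])
    from scipy.linalg import expm
    E=expm(np.block([[A,Bv[:,None]],[np.zeros((1,3))]])*T);Ad=E[:2,:2];Bd=E[:2,2:]
    S=solve_discrete_are(Ad,Bd,np.diag([1,.05]),np.array([[.3]]));Kf=np.linalg.solve(.3+Bd.T@S@Bd,Bd.T@S@Ad)[0]
    teq=(xp[2]*np.cos(ref)-K*np.sin(ref))/.93-.056+ref
    tn=teq-Kf@np.array([xp[0]-ref,xp[1]])
    u=(L["cz"]-(.2228-r*np.tan(tn)))/.04
    print("theq",round(teq,4),"want th",round(tn,4),"U",round(u,3))
    kt,kz=np.array(L["kn"]+[[t+.05,L["cz"]],[t+.05+1/12,L["cz"]-.04*round(u,2)]]).T
    print("pred",[np.round(prop(x,t,t+d)[0][:2],3).tolist() for d in(.3,.6)])
json.dump(L,open("st.json","w"))
E
echo
```

Call:
servo_tool --steps '[[1,[0,0,0.2],0],[1,[0,0,0.4],0],[1,[0,0,0.4],0],[1,[0,0,0.4],0]]'

```text
time_s: 3.97
tcp_pos: [0.4645, -0.2261, 0.1905]
orientation: [-3.141, 0.001, 0.144]
wrist_force: [-0.9, -1.0, 1.6]
finger_gap: -0.0002
grip_force: 0.7
```

```bash
python3 step.py - 0.2,0.4,0.4,0.4
```

```text
t 3.967 cz 0.1904 z 0.1905 th 0.138 Fz 1.61 b nan []
```

Call:
servo_tool --steps '[[1,[0,0,0.1],0],[1,[0,0,0.1],0],[1,[0,0,0.1],0]]'

```text
time_s: 4.27
tcp_pos: [0.4651, -0.2264, 0.1873]
orientation: [3.141, -0.0, 0.144]
wrist_force: [-0.1, -0.0, 1.5]
finger_gap: -0.0002
grip_force: 0.8
```

```bash
python3 step.py - 0.1,0.1,0.1
```

```text
t 4.267 cz 0.1864 z 0.1873 th 0.154 Fz 1.46 b nan []
```

Run:
```python
from h import *
p=camera_params("wrist");o=manip.get_obs();E=p["extrinsics"];tc=o["tcp_pos"]
for a in(0,.15,.3):
  for dz in(0,-.02,-.04,-.06):
    R=np.array([[np.cos(a),-np.sin(a),0],[np.sin(a),np.cos(a),0],[0,0,1]])
    # new cam: world->cam E2 X = E (R^T (X-dzv-tc)+tc)
    M=np.eye(4);M[:3,:3]=R.T;M[:3,3]=tc-R.T@(tc+[0,0,dz]);q=dict(p,extrinsics=E@M)
    cam=-(q["extrinsics"][:3,:3].T@q["extrinsics"][:3,3])-C
    print(a,dz,"cam sp",np.round([cam@ex,cam@ey,cam[2]],3),*[np.round(proj(q,pt(b,0,-.1658,.009))).astype(int) for b in(-.25,-.1,0,.1)])
```

```text
0 0 cam sp [ 0.015 -0.214  0.11 ] [-41  68] [66 84] [103  88] [125  89]
0 -0.02 cam sp [ 0.015 -0.214  0.09 ] [-195   53] [ 7 80] [65 86] [98 88]
0 -0.04 cam sp [ 0.015 -0.214  0.07 ] [-682    6] [-108   72] [ 1 82] [57 85]
0 -0.06 cam sp [ 0.015 -0.214  0.05 ] [11874  1212] [-418   52] [-125   75] [-13  81]
0.15 0 cam sp [ 0.01  -0.203  0.11 ] [16 22] [109  56] [139  65] [156  70]
0.15 -0.02 cam sp [ 0.01  -0.203  0.09 ] [-117  -19] [61 42] [109  57] [135  64]
0.15 -0.04 cam sp [ 0.01  -0.203  0.07 ] [-583 -165] [-34  16] [58 44] [102  56]
0.15 -0.06 cam sp [ 0.01  -0.203  0.05 ] [3538 1120] [-308  -60] [-46  16] [46 41]
0.3 0 cam sp [ 0.003 -0.194  0.11 ] [ 87 -15] [158  34] [179  49] [191  56]
0.3 -0.02 cam sp [ 0.003 -0.194  0.09 ] [-11 -80] [125  14] [160  36] [177  47]
0.3 -0.04 cam sp [ 0.003 -0.194  0.07 ] [-390 -332] [ 60 -29] [126  15] [155  34]
0.3 -0.06 cam sp [ 0.003 -0.194  0.05 ] [1773 1103] [-142 -157] [ 54 -30] [118  10]
```

```bash
cat > sc.py <<'E'
from h import *
from scipy.optimize import minimize_scalar
S=camera_params("scene")
TOP={"f":(.15,.2545,.028),"c":(-.09,.3104,.026)}
def setup(ref):
    g=cv2.cvtColor(ref,cv2.COLOR_RGB2GRAY);pts=[];bod=[]
    for k,(y,zt,rad) in TOP.items():
        zb={"f":.09,"c":.08}[k];c=pt(-.25,0,y,zb)
        c=np.array([.6063,.1639,.2545]) if k=="f" else np.array([.558,-.0662,.3104])
        m=np.zeros(g.shape,np.uint8);cv2.circle(m,tuple(int(round(v)) for v in proj(S,c)),10,255,-1)
        q=cv2.goodFeaturesToTrack(g,25,.02,2,mask=m)
        for u in q.reshape(-1,2):
            o,d=ray(S,u);X=o+d*(c[2]-o[2])/d[2]-C;a,b,z=X@ex,X@ey,X[2];cb,sb=np.cos(-.25),np.sin(-.25)
            pts.append(u);bod.append((a,b*cb+z*sb,-b*sb+z*cb))
    return g,np.float32(pts),np.array(bod)
def stilt(ref,im):
    g0,pts,bod=setup(ref);g1=cv2.cvtColor(im,cv2.COLOR_RGB2GRAY)
    q,st,er=cv2.calcOpticalFlowPyrLK(g0,g1,pts,None,winSize=(11,11),maxLevel=2)
    q1,st1,_=cv2.calcOpticalFlowPyrLK(g1,g0,q,None,winSize=(11,11),maxLevel=2)
    ok=(st[:,0]==1)&(np.linalg.norm(q1-pts,axis=1)<.5);bs=[]
    for u,v,X in zip(pts[ok],q[ok],bod[ok]):
        f=lambda b:np.sum((proj(S,pt(b,*X))-u-(v-u)-(proj(S,pt(-.25,*X))-u))**2)
        bs.append(minimize_scalar(f,bounds=(-.4,.4),method="bounded").x)
    bs=np.array(bs);return np.median(bs),len(bs),np.subtract(*np.percentile(bs,[75,25]))
E
python3 - <<'E'
from sc import *
a=grab_frame("scene");cv2.imwrite("pics/ref.png",a[:,:,::-1]);b=grab_frame("scene")
print(stilt(a,b),stilt(a,cv2.imread("pics/s0.png")[:,:,::-1]),manip.get_obs()["time_s"])
g,p,bd=setup(a)
dv=[np.linalg.norm(proj(S,pt(0,*x))-proj(S,pt(-.25,*x)))*4 for x in bd];print(np.round(dv))
E
python3 - <<'E'
s=open("step.py").read()
s=s.replace('b0=L["b"] if','mode=sys.argv[4] if len(sys.argv)>4 else "w"\nb0=L["b"] if',1)
s=s.replace('b,l=tilt(im,p,b0);','b,l=(tilt(im,p,b0) if mode=="w" else (lambda r:(float(r[0]),r[1:]))(__import__("sc").stilt(cv2.imread("pics/ref.png")[:,:,::-1],im)));')
s=s.replace('im=grab_frame("wrist")','im=grab_frame("scene" if sys.argv[-1]=="s" else "wrist")')
s=s.replace('L["m"].append([t,b])','L["m"].append([t,b,.0012 if mode=="w" else .006])').replace("for tm,bm in M","for tm,bm,sm in M").replace(".0012**2;g","sm**2;g").replace("m[1]>-.246","m[1]>-.246+(.008 if m[2]>.002 else 0)")
open("step.py","w").write(s)
import json;L=json.load(open("st.json"));L["m"]=[];json.dump(L,open("st.json","w"))
E
```

```text
(np.float64(-0.2499551518277823), 19, np.float64(0.00047377764963774105)) (np.float64(-0.24723334963215993), 19, np.float64(0.006968134696212269)) 4.4167
[51. 51. 44. 48. 45. 52. 45. 51. 53. 42. 48. 53. 47. 49. 15. 14. 15. 12.
 14.]
```

Call:
servo_tool --steps '[[1,[0,0,0.1],0],[1,[0,0,0.1],0],[1,[0,0,0.1],0]]'

```text
time_s: 4.67
tcp_pos: [0.4649, -0.2263, 0.1831]
orientation: [-3.142, 0.0, 0.144]
wrist_force: [0.8, -0.1, 1.7]
finger_gap: -0.0002
grip_force: 0.8
```

```bash
python3 step.py - 0.1,0.1,0.1 0 s
```

```text
t 4.667 cz 0.1824 z 0.1831 th 0.171 Fz 1.71 b -0.2498 (19, np.float64(0.0008070102534987189))
```

Call:
servo_tool --steps '[[1,[0,0,0.1],0],[1,[0,0,0.1],0],[1,[0,0,0.1],0]]'

```text
time_s: 4.97
tcp_pos: [0.4649, -0.2263, 0.179]
orientation: [-3.141, 0.0, 0.144]
wrist_force: [0.7, 0.1, 1.5]
finger_gap: 0.0003
grip_force: 0.8
```

```bash
python3 step.py - 0.1,0.1,0.1 0 s
```

```text
t 4.967 cz 0.1784 z 0.179 th 0.188 Fz 1.53 b -0.2499 (19, np.float64(0.0007428131334866195))
```

Call:
servo_tool --steps '[[1,[0,0,0.1],0],[1,[0,0,0.1],0],[1,[0,0,0.1],0]]'

```text
time_s: 5.27
tcp_pos: [0.4649, -0.2263, 0.175]
orientation: [-3.141, 0.0, 0.144]
wrist_force: [-0.2, -0.2, 1.7]
finger_gap: 0.0004
grip_force: 0.9
```

```bash
python3 step.py - 0.1,0.1,0.1 0 s
```

```text
t 5.267 cz 0.1744 z 0.175 th 0.204 Fz 1.75 b -0.2499 (19, np.float64(0.0007997692990255323))
```

Call:
servo_tool --steps '[[1,[0,0,0.1],0],[1,[0,0,0.1],0],[1,[0,0,0.1],0]]'

```text
time_s: 5.57
tcp_pos: [0.4649, -0.2263, 0.171]
orientation: [-3.141, 0.0, 0.144]
wrist_force: [0.5, -1.1, 1.8]
finger_gap: -0.0
grip_force: 0.9
```

```bash
python3 step.py - 0.1,0.1,0.1 0 s
```

```text
t 5.567 cz 0.1704 z 0.171 th 0.22 Fz 1.77 b -0.2503 (19, np.float64(0.0008192785534397728))
```

Call:
servo_tool --steps '[[1,[0,0,0.1],0],[1,[0,0,0.1],0],[1,[0,0,0.1],0]]'

```text
time_s: 5.87
tcp_pos: [0.4649, -0.2263, 0.167]
orientation: [-3.141, 0.0, 0.144]
wrist_force: [0.7, -0.2, 1.8]
finger_gap: -0.0002
grip_force: 0.9
```

```bash
python3 step.py - 0.1,0.1,0.1 0 s
```

```text
t 5.867 cz 0.1664 z 0.167 th 0.237 Fz 1.78 b -0.2497 (19, np.float64(0.001113670911553788))
```

Call:
servo_tool --steps '[[1,[0,0,0.1],0],[1,[0,0,0.1],0],[1,[0,0,0.1],0]]'

```text
time_s: 6.17
tcp_pos: [0.4649, -0.2263, 0.163]
orientation: [-3.142, 0.0, 0.144]
wrist_force: [0.2, -0.7, 1.8]
finger_gap: 0.0
grip_force: 1.0
```

```bash
python3 step.py - 0.1,0.1,0.1 0 s
```

```text
t 6.167 cz 0.1624 z 0.163 th 0.253 Fz 1.81 b -0.2497 (19, np.float64(0.0008707939111044227))
```

Call:
servo_tool --steps '[[1,[0,0,0.1],0],[1,[0,0,0.1],0],[1,[0,0,0.1],0]]'

```text
time_s: 6.47
tcp_pos: [0.4649, -0.2263, 0.159]
orientation: [-3.141, 0.0, 0.144]
wrist_force: [0.7, -0.8, 1.4]
finger_gap: 0.0003
grip_force: 1.0
```

```bash
python3 step.py - 0.1,0.1,0.1 0 s
```

```text
t 6.467 cz 0.1584 z 0.159 th 0.269 Fz 1.35 b -0.2499 (19, np.float64(0.0013589131894804485))
```

Call:
servo_tool --steps '[[1,[0,0,0.1],0],[1,[0,0,0.1],0],[1,[0,0,0.1],0]]'

```text
time_s: 6.77
tcp_pos: [0.4649, -0.2263, 0.1551]
orientation: [-3.141, 0.0, 0.144]
wrist_force: [0.6, -0.1, 1.4]
finger_gap: -0.0
grip_force: 1.0
```

```bash
python3 step.py - 0.1,0.1,0.1 0 s
```

```text
t 6.767 cz 0.1544 z 0.1551 th 0.284 Fz 1.44 b -0.2499 (19, np.float64(0.0016378543034723525))
```

Call:
servo_tool --steps '[[1,[0,0,0.08],0],[1,[0,0,0.08],0],[1,[0,0,0.08],0]]'

```text
time_s: 7.07
tcp_pos: [0.4649, -0.2263, 0.1519]
orientation: [-3.141, 0.0, 0.144]
wrist_force: [0.6, -0.6, 2.5]
finger_gap: 0.0002
grip_force: 1.0
```

```bash
python3 step.py - 0.08,0.08,0.08 0 s
```

```text
t 7.067 cz 0.1512 z 0.1519 th 0.297 Fz 2.47 b -0.25 (19, np.float64(0.0013319465759109028))
```

Call:
servo_tool --steps '[[1,[0,0,0.1],0],[1,[0,0,0.1],0],[1,[0,0,0.1],0]]'

```text
time_s: 7.37
tcp_pos: [0.4649, -0.2263, 0.1478]
orientation: [-3.142, 0.0, 0.144]
wrist_force: [0.6, -0.3, 1.9]
finger_gap: -0.0001
grip_force: 1.0
```

```bash
python3 step.py - 0.1,0.1,0.1 0 s
```

```text
t 7.367 cz 0.1472 z 0.1478 th 0.312 Fz 1.91 b -0.2497 (18, np.float64(0.0016173212408015503))
```

Call:
servo_tool --steps '[[1,[0,0,0.08],0],[1,[0,0,0.08],0],[1,[0,0,0.08],0]]'

```text
time_s: 7.67
tcp_pos: [0.4649, -0.2263, 0.1447]
orientation: [-3.142, 0.0, 0.144]
wrist_force: [0.9, -0.7, 2.8]
finger_gap: -0.0001
grip_force: 1.1
```

```bash
python3 step.py - 0.08,0.08,0.08 0 s
```

```text
t 7.667 cz 0.144 z 0.1447 th 0.325 Fz 2.82 b -0.2498 (18, np.float64(0.0016492642519109202))
```

Call:
servo_tool --steps '[[1,[0,0,0.09],0],[1,[0,0,0.09],0],[1,[0,0,0.09],0]]'

```text
time_s: 7.97
tcp_pos: [0.4649, -0.2263, 0.1411]
orientation: [-3.142, 0.0, 0.144]
wrist_force: [0.2, -0.1, 1.9]
finger_gap: -0.0003
grip_force: 1.1
```

```bash
python3 step.py - 0.09,0.09,0.09 0 s
```

```text
t 7.967 cz 0.1404 z 0.1411 th 0.339 Fz 1.94 b -0.2497 (18, np.float64(0.0014512806987468096))
```

Call:
servo_tool --steps '[[1,[0,0,0.08],0],[1,[0,0,0.08],0],[1,[0,0,0.08],0]]'

```text
time_s: 8.27
tcp_pos: [0.4649, -0.2263, 0.1379]
orientation: [-3.142, 0.0, 0.144]
wrist_force: [0.7, 0.2, 1.8]
finger_gap: -0.0001
grip_force: 1.1
```

```bash
python3 step.py - 0.08,0.08,0.08 0 s
```

```text
t 8.267 cz 0.1372 z 0.1379 th 0.351 Fz 1.84 b -0.2498 (18, np.float64(0.0018373726433736914))
```

Call:
servo_tool --steps '[[1,[0,0,0.09],0],[1,[0,0,0.09],0],[1,[0,0,0.09],0]]'

```text
time_s: 8.57
tcp_pos: [0.4649, -0.2263, 0.1343]
orientation: [-3.142, 0.0, 0.144]
wrist_force: [0.2, 0.1, 2.8]
finger_gap: 0.0004
grip_force: 1.1
```

```bash
python3 step.py - 0.09,0.09,0.09 0 s
```

```text
t 8.567 cz 0.1336 z 0.1343 th 0.364 Fz 2.85 b -0.2429 (18, np.float64(0.0065694916993084))
```

Call:
servo_tool --steps '[[1,[0,0,0.08],0],[1,[0,0,0.08],0],[1,[0,0,0.08],0]]'

```text
time_s: 8.87
tcp_pos: [0.4649, -0.2263, 0.1311]
orientation: [-3.141, 0.0, 0.144]
wrist_force: [0.1, -0.7, 2.2]
finger_gap: -0.0001
grip_force: 1.1
```

```bash
python3 step.py - 0.08,0.08,0.08 0 s
```

```text
t 8.867 cz 0.1304 z 0.1311 th 0.376 Fz 2.17 b -0.2165 (18, np.float64(0.008338778905290528))
est b,v,G [-0.2189  0.2024  0.3449] inn 0.0327 sd [0.0058 0.0423 0.0078]
theq 0.3149 want th 0.3927 U 0.113
pred [[-0.127, 0.426], [0.04, 0.705]]
```

Call:
servo_tool --steps '[[1,[0,0,-0.1],0],[1,[0,0,-0.1],0],[1,[0,0,-0.1],0]]'

```text
time_s: 9.17
tcp_pos: [0.4648, -0.2264, 0.1355]
orientation: [3.141, 0.0, 0.144]
wrist_force: [-0.9, 0.1, 2.4]
finger_gap: 0.0006
grip_force: 1.0
```

```bash
sed -i 's/else .006\]/else .003]/;s/-.246+(.008 if m\[2\]>.002 else 0)/-.246/' step.py; python3 step.py - -0.1,-0.1,-0.1 0 s
python3 - <<'E'
from sc import *
import glob
a=cv2.imread("pics/ref.png")[:,:,::-1];f=sorted(glob.glob("pics/f*.png"),key=lambda s:float(s[6:-4]))[-1];b=cv2.imread(f)[:,:,::-1]
g0,pts,bod=setup(a);g1=cv2.cvtColor(b,cv2.COLOR_RGB2GRAY);q,_,_=cv2.calcOpticalFlowPyrLK(g0,g1,pts,None,winSize=(11,11),maxLevel=2)
for u,v,X in zip(pts,q,bod): print(u,np.round(v-u,2),np.round((proj(S,pt(-.15,*X))-proj(S,pt(-.25,*X))),2))
E
```

```text
t 9.167 cz 0.1344 z 0.1355 th 0.361 Fz 2.38 b -0.1645 (18, np.float64(0.007616376406367392))
est b,v,G [-0.1645  0.1799  0.3542] inn 0.0022 sd [0.003  0.0284 0.0048]
theq 0.3248 want th 0.3805 U 0.13
pred [[-0.096, 0.307], [0.024, 0.502]]
[247. 236.] [-0.82 -3.79] [-0.71 -4.58]
[258. 233.] [-0.41 -3.98] [-0.59 -4.65]
[244. 225.] [-0.6  -3.52] [-0.69 -3.97]
[244. 233.] [-0.6  -3.66] [-0.73 -4.38]
[257. 223.] [-0.45 -3.49] [-0.58 -4.12]
[255. 236.] [ 0.27 -4.18] [-0.63 -4.73]
[243. 228.] [-0.74 -3.55] [-0.71 -4.1 ]
[244. 238.] [-0.95 -3.75] [-0.75 -4.62]
[248. 240.] [-0.89 -3.66] [-0.72 -4.79]
[247. 222.] [-1.01 -3.25] [-0.65 -3.87]
[259. 227.] [-0.39 -3.72] [-0.57 -4.36]
[258. 235.] [-0.82 -3.63] [-0.59 -4.74]
[243. 231.] [-0.72 -3.84] [-0.73 -4.26]
[255. 230.] [ 0.09 -4.51] [-0.61 -4.44]
[225. 158.] [ 3.82 -3.24] [-0.99 -1.45]
[216. 159.] [-0.97 -1.07] [-0.92 -1.32]
[222. 159.] [-0.19 -1.09] [-0.98 -1.47]
[213. 158.] [-0.57 -0.92] [-0.87 -1.17]
[219. 159.] [-0.71 -1.02] [-0.95 -1.39]
```

Call:
servo_tool --steps '[[1,[0,0,-0.03],0],[1,[0,0,-0.03],0],[1,[0,0,-0.03],0]]'

```text
time_s: 9.47
tcp_pos: [0.4649, -0.2263, 0.1365]
orientation: [3.142, 0.0, 0.144]
wrist_force: [-0.3, -1.7, 1.4]
finger_gap: -0.0001
grip_force: 0.9
```

```bash
python3 step.py - -0.03,-0.03,-0.03 0 s
```

```text
t 9.467 cz 0.1356 z 0.1365 th 0.357 Fz 1.42 b -0.1217 (17, np.float64(0.0103098575523448))
est b,v,G [-0.1211  0.1434  0.3578] inn -0.0133 sd [0.0029 0.0254 0.0046]
theq 0.3287 want th 0.3675 U 0.072
pred [[-0.069, 0.22], [0.015, 0.349]]
```

Call:
servo_tool --steps '[[1,[0,0,0.02],0],[1,[0,0,0.02],0],[1,[0,0,0.02],0]]'

```text
time_s: 9.77
tcp_pos: [0.4649, -0.2261, 0.1356]
orientation: [-3.141, 0.0, 0.144]
wrist_force: [-0.4, -0.8, 0.9]
finger_gap: 0.0002
grip_force: 0.8
```

```bash
python3 step.py - 0.02,0.02,0.02 0 s
```

```text
t 9.767 cz 0.1348 z 0.1356 th 0.36 Fz 0.91 b -0.0742 (17, np.float64(0.008871061491345048))
est b,v,G [-0.0742  0.1812  0.358 ] inn -0.0009 sd [0.0029 0.0252 0.0046]
theq 0.3289 want th 0.3314 U -0.187
pred [[-0.024, 0.127], [0.007, 0.091]]
```

Call:
servo_tool --steps '[[1,[0,0,-0.19],0],[1,[0,0,-0.19],0],[1,[0,0,-0.19],0]]'

```text
time_s: 10.07
tcp_pos: [0.4654, -0.2264, 0.1441]
orientation: [3.141, -0.001, 0.144]
wrist_force: [-0.2, 0.1, 0.8]
finger_gap: 0.0
grip_force: 0.7
```

```bash
python3 step.py - -0.19,-0.19,-0.19 0 s
```

```text
t 10.067 cz 0.1424 z 0.1441 th 0.331 Fz 0.8 b -0.0295 (15, np.float64(0.013756492931990286))
est b,v,G [-0.0292  0.1059  0.3594] inn -0.0055 sd [0.0029 0.0252 0.0046]
theq 0.3305 want th 0.3273 U -0.024
pred [[-0.007, 0.043], [0.0, 0.011]]
```

Call:
servo_tool --steps '[[1,[0,0,-0.03],0],[1,[0,0,-0.03],0],[1,[0,0,-0.03],0]]'

```text
time_s: 10.37
tcp_pos: [0.4651, -0.2264, 0.1446]
orientation: [3.141, -0.0, 0.144]
wrist_force: [0.1, -0.1, 1.0]
finger_gap: 0.0002
grip_force: 0.7
```

```bash
python3 step.py - -0.03,-0.03,-0.03 0 s
```

```text
t 10.367 cz 0.1436 z 0.1446 th 0.326 Fz 0.96 b -0.0321 (15, np.float64(0.015510314517914375))
est b,v,G [-0.0309 -0.0543  0.3657] inn -0.0238 sd [0.0029 0.0252 0.0046]
theq 0.3372 want th 0.3692 U 0.284
pred [[-0.038, 0.054], [-0.0, 0.201]]
```

Run:
```python
from sc import *
import glob
F=sorted(glob.glob("pics/f*.png"),key=lambda s:float(s[6:-4]))[-5:];a=cv2.imread("pics/ref.png")[:,:,::-1]
g0,pts,bod=setup(a);G=[cv2.cvtColor(cv2.imread(f),cv2.COLOR_BGR2GRAY) for f in F]
# chain tracking
T=[]
for f in sorted(glob.glob("pics/f*.png"),key=lambda s:float(s[6:-4])):
    im=cv2.imread(f)
    if float(f[6:-4])<4.5: continue
    g=cv2.cvtColor(im,cv2.COLOR_BGR2GRAY);T.append(g)
cur=pts.copy();prev=g0
for g,f in zip(T,[x for x in sorted(glob.glob("pics/f*.png"),key=lambda s:float(s[6:-4])) if float(x[6:-4])>4.5]):
    cur,st,_=cv2.calcOpticalFlowPyrLK(prev,g,cur,None,winSize=(11,11),maxLevel=1);prev=g
    d=(cur-pts)[:,1][:14];print(f,np.round(d,1))
o=[cv2.resize(cv2.imread(f)[135:255,200:290],None,fx=2.9,fy=4) for f in F[-3:]]
cv2.imwrite("pics/c5.png",np.hstack(o))
```

```text
pics/f4.67.png [-0.  -0.   0.  -0.  -0.  -0.  -0.  -0.  -0.  -0.   0.  -0.  -0.  -0.1]
pics/f4.97.png [-0.   0.   0.  -0.  -0.1 -0.  -0.   0.  -0.  -0.  -0.   0.  -0.  -0.1]
pics/f5.27.png [-0.   0.   0.  -0.  -0.1 -0.  -0.   0.  -0.  -0.  -0.   0.  -0.  -0.2]
pics/f5.57.png [-0.  -0.   0.   0.  -0.1 -0.1 -0.   0.  -0.  -0.1 -0.1  0.   0.  -0.3]
pics/f5.87.png [-0.  -0.1 -0.  -0.  -0.1 -0.1 -0.1 -0.  -0.  -0.1 -0.2 -0.  -0.  -0.5]
pics/f6.17.png [-0.  -0.1 -0.   0.  -0.2 -0.1 -0.   0.  -0.  -0.1 -0.4 -0.   0.  -0.6]
pics/f6.47.png [ 0.  -0.1 -0.   0.  -0.1 -0.1 -0.   0.  -0.  -0.1 -0.5 -0.   0.  -0.7]
pics/f6.77.png [-0.  -0.1 -0.   0.  -0.1 -0.1 -0.   0.  -0.  -0.1 -0.6 -0.   0.  -0.7]
pics/f7.07.png [ 0.  -0.1  0.   0.  -0.1 -0.  -0.   0.  -0.  -0.1 -0.5 -0.   0.  -0.7]
pics/f7.37.png [-0.  -0.1 -0.   0.  -0.1 -0.1 -0.   0.  -0.  -0.1 -0.5 -0.   0.  -0.7]
pics/f7.67.png [-0.  -0.1 -0.   0.  -0.1 -0.1  0.   0.  -0.  -0.1 -0.5 -0.   0.  -0.7]
pics/f7.97.png [-0.  -0.1 -0.   0.  -0.1 -0.1 -0.  -0.  -0.  -0.1 -0.5 -0.   0.  -0.7]
pics/f8.27.png [-0.  -0.1 -0.1  0.  -0.1 -0.1 -0.   0.  -0.  -0.1 -0.5 -0.   0.  -0.7]
pics/f8.57.png [-0.2 -0.5 -0.4 -0.  -0.3 -0.4 -0.4 -0.1 -0.2 -0.2 -0.7 -0.3 -0.4 -1. ]
pics/f8.87.png [-1.4 -1.5 -1.6 -1.2 -1.6 -1.7 -1.3 -1.3 -1.3 -1.3 -1.8 -1.4 -1.4 -1.9]
pics/f9.17.png [-3.8 -4.1 -3.6 -3.7 -3.5 -4.3 -3.4 -3.7 -3.7 -3.3 -3.9 -3.6 -3.7 -4.6]
pics/f9.47.png [-5.9 -6.5 -5.6 -5.7 -5.6 -6.7 -5.4 -5.9 -5.9 -5.2 -5.8 -6.  -5.7 -6.4]
pics/f9.77.png [-8.4 -9.  -7.5 -8.1 -7.6 -9.3 -7.3 -8.3 -8.3 -7.1 -8.2 -8.7 -8.1 -8.7]
pics/f10.07.png [-10.5 -11.4  -9.1 -10.2  -9.4 -11.5  -9.  -10.2 -10.4  -8.7  -9.8 -10.9
 -10.  -10.9]
pics/f10.37.png [-10.3 -11.3  -8.9 -10.3  -9.3 -11.5  -9.1 -10.1 -10.3  -8.7  -9.7 -10.8
 -10.1 -10.9]
```

View pics/c5.png

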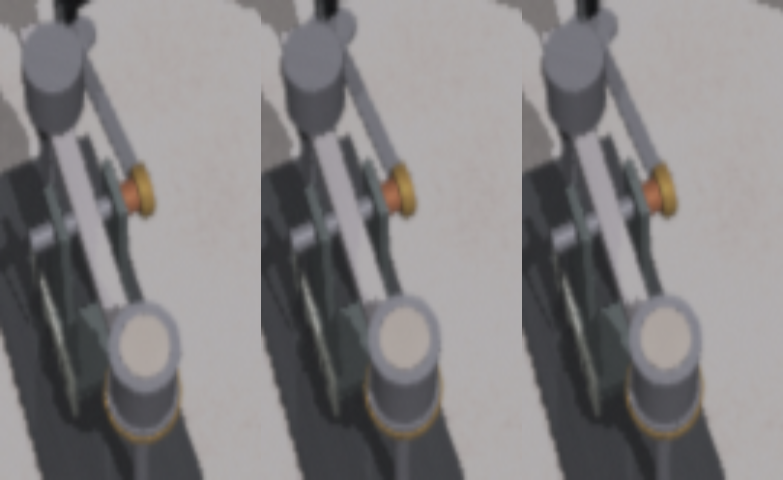

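The crops show the flask rim has stopped moving between the last two frames, so the stall is real. I'll use the measured tool height in the model and check the stiffness against the log.

```bash
sed -i 's/^n=len(rows);/t=o["time_s"];n=len(rows);/' step.py
for K in 0.95 1.02 1.06 1.1 1.15 1.2; do echo K $K; DRY=1 K=$K python3 step.py - "" 0 s | tail -3; done
```

```text
K 0.95
est b,v,G [-0.0323 -0.0746  0.3711] inn 0.0041 LL -51.23 sd [0.0029 0.025  0.0045]
theq 0.343 want th 0.3746 U 0.343
pred [[-0.044, 0.062], [0.001, 0.226]]
K 1.02
est b,v,G [-0.0317 -0.0647  0.3665] inn -0.0068 LL -55.97 sd [0.0029 0.0251 0.0045]
theq 0.3381 want th 0.37 U 0.311
pred [[-0.041, 0.059], [0.001, 0.216]]
K 1.06
est b,v,G [-0.0314 -0.0588  0.3639] inn -0.0133 LL -56.04 sd [0.0029 0.0252 0.0045]
theq 0.3353 want th 0.3671 U 0.292
pred [[-0.04, 0.057], [0.001, 0.209]]
K 1.1
est b,v,G [-0.0311 -0.0527  0.3612] inn -0.0201 LL -54.22 sd [0.0029 0.0252 0.0046]
theq 0.3324 want th 0.3641 U 0.272
pred [[-0.038, 0.056], [0.001, 0.202]]
K 1.15
est b,v,G [-0.0307 -0.0447  0.3579] inn -0.0289 LL -49.31 sd [0.0029 0.0253 0.0046]
theq 0.3288 want th 0.36 U 0.244
pred [[-0.036, 0.052], [-0.0, 0.188]]
K 1.2
est b,v,G [-0.0303 -0.0365  0.3544] inn -0.0381 LL -41.55 sd [0.0029 0.0254 0.0046]
theq 0.3251 want th 0.3556 U 0.215
pred [[-0.033, 0.057], [0.004, 0.196]]
```

Call:
servo_tool --steps '[[1,[0,0,0.25],0],[1,[0,0,0.25],0],[1,[0,0,0.25],0]]'

```text
time_s: 10.67
tcp_pos: [0.4643, -0.2259, 0.1334]
orientation: [-3.14, 0.002, 0.144]
wrist_force: [-0.5, -1.5, 0.6]
finger_gap: -0.0004
grip_force: 0.8
```

```bash
sed -i 's/"1.10"/"1.06"/;s/\[\[.3\]\]/[[.6]]/;s/solve(.3+/solve(.6+/;s/else .003\]/else .002]/' step.py; python3 step.py - 0.25,0.25,0.25 0 s
```

```text
t 10.667 cz 0.1336 z 0.1334 th 0.364 Fz 0.57 b -0.043 (16, np.float64(0.01372414760887769))
est b,v,G [-0.043   0.0386  0.3646] inn -0.0026 LL -64.71 sd [0.002  0.0237 0.0045]
theq 0.3361 want th 0.3457 U -0.1
pred [[-0.021, 0.085], [0.008, 0.111]]
```

Call:
servo_tool --steps '[[1,[0,0,-0.12],0],[1,[0,0,-0.12],0],[1,[0,0,-0.12],0]]'

```text
time_s: 10.97
tcp_pos: [0.4651, -0.2264, 0.1398]
orientation: [3.141, -0.0, 0.144]
wrist_force: [-1.3, -0.7, 1.3]
finger_gap: 0.0004
grip_force: 0.7
```

```bash
python3 step.py - -0.12,-0.12,-0.12 0 s
```

```text
t 10.967 cz 0.1384 z 0.1398 th 0.346 Fz 1.26 b -0.0153 (14, np.float64(0.013482158388306993))
est b,v,G [-0.0156  0.0939  0.3622] inn 0.0079 LL -73.16 sd [0.002  0.0222 0.0044]
theq 0.3335 want th 0.3229 U -0.13
pred [[0.004, 0.023], [0.001, -0.044]]
```

Call:
servo_tool --steps '[[1,[0,0,-0.12],0],[1,[0,0,-0.12],0],[1,[0,0,-0.12],0]]'

```text
time_s: 11.27
tcp_pos: [0.4652, -0.2264, 0.1446]
orientation: [3.141, -0.001, 0.144]
wrist_force: [-0.4, -0.1, 1.2]
finger_gap: 0.0001
grip_force: 0.7
```

```bash
python3 step.py - -0.12,-0.12,-0.12 0 s
```

```text
t 11.267 cz 0.1432 z 0.1446 th 0.328 Fz 1.23 b -0.0033 (14, np.float64(0.010979898864936253))
est b,v,G [-0.0031 -0.01    0.3646] inn -0.0077 LL -81.66 sd [0.002  0.0222 0.0044]
theq 0.336 want th 0.3423 U 0.117
pred [[-0.008, 0.001], [-0.003, 0.036]]
```

Call:
servo_tool --steps '[[1,[0,0,0.11],0],[1,[0,0,0.11],0],[1,[0,0,0.11],0]]'

```text
time_s: 11.57
tcp_pos: [0.4649, -0.2262, 0.1393]
orientation: [-3.141, 0.0, 0.144]
wrist_force: [0.2, 0.0, 0.3]
finger_gap: -0.0
grip_force: 0.7
```

```bash
python3 step.py - 0.11,0.11,0.11 0 s
```

```text
t 11.567 cz 0.1388 z 0.1393 th 0.345 Fz 0.29 b -0.0091 (14, np.float64(0.013410760494674826))
est b,v,G [-0.0091 -0.0019  0.3648] inn -0.0008 LL -90.62 sd [0.002  0.0222 0.0044]
theq 0.3363 want th 0.3401 U -0.008
pred [[-0.006, 0.017], [0.001, 0.03]]
```

Call:
servo_tool --steps '[[1,[0,0,-0.01],0],[1,[0,0,-0.01],0],[1,[0,0,-0.01],0]]'

```text
time_s: 11.87
tcp_pos: [0.4649, -0.2264, 0.1402]
orientation: [3.141, 0.0, 0.144]
wrist_force: [-0.2, -0.7, 1.3]
finger_gap: 0.0002
grip_force: 0.7
```

```bash
python3 step.py - -0.01,-0.01,-0.01 0 s
```

```text
t 11.867 cz 0.1392 z 0.1402 th 0.343 Fz 1.32 b -0.0044 (14, np.float64(0.011728909440059731))
est b,v,G [-0.0045  0.0232  0.3643] inn 0.0017 LL -99.56 sd [0.002  0.0222 0.0044]
theq 0.3357 want th 0.333 U -0.044
pred [[0.002, 0.011], [0.003, -0.003]]
```

Call:
servo_tool --steps '[[1,[0,0,-0.04],0],[1,[0,0,-0.04],0],[1,[0,0,-0.04],0],[1,[0,0,-0.04],0]]'

```text
time_s: 12.25
tcp_pos: [0.4649, -0.2263, 0.1417]
orientation: [-3.142, 0.0, 0.144]
wrist_force: [-0.9, -1.3, 0.9]
finger_gap: 0.0004
grip_force: 0.7
```

```bash
python3 step.py - -0.04,-0.04,-0.04,-0.04 0 s
```

```text
t 12.25 cz 0.1408 z 0.1417 th 0.337 Fz 0.91 b 0.002 (14, np.float64(0.014535059004100875))
est b,v,G [0.002  0.0053 0.3643] inn -0.0003 LL -107.88 sd [0.002  0.0235 0.0045]
theq 0.3358 want th 0.3342 U 0.003
pred [[0.002, -0.007], [-0.002, -0.018]]
```

Call:
servo_tool --steps '[[1,[0,0,0.01],0],[1,[0,0,0.01],0],[1,[0,0,0.01],0],[1,[0,0,0.01],0],[1,[0,0,0.01],0]]'

```text
time_s: 12.72
tcp_pos: [0.4649, -0.2262, 0.1413]
orientation: [-3.141, 0.0, 0.144]
wrist_force: [-0.1, 0.0, 1.7]
finger_gap: 0.0
grip_force: 0.7
```

```bash
python3 step.py - 0.01,0.01,0.01,0.01,0.01 0 s
```

```text
t 12.717 cz 0.1404 z 0.1413 th 0.339 Fz 1.7 b -0.0029 (14, np.float64(0.012715909315207986))
est b,v,G [-0.0028 -0.0175  0.3654] inn -0.0052 LL -115.53 sd [0.002  0.0252 0.0046]
theq 0.3369 want th 0.342 U 0.045
pred [[-0.006, 0.002], [-0.002, 0.023]]
```

Call:
servo_tool --steps '[[1,[0,0,0.05],0],[1,[0,0,0.05],0],[1,[0,0,0.05],0],[1,[0,0,0.05],0]]'

```text
time_s: 13.1
tcp_pos: [0.4651, -0.2262, 0.1393]
orientation: [-3.141, -0.0, 0.144]
wrist_force: [-0.3, -0.3, 1.2]
finger_gap: 0.0003
grip_force: 0.7
```

```bash
python3 step.py - 0.05,0.05,0.05,0.05 0 s
```

```text
t 13.1 cz 0.1384 z 0.1393 th 0.346 Fz 1.18 b 0.0024 (14, np.float64(0.013418958569243118))
est b,v,G [0.0023 0.0415 0.3637] inn 0.0069 LL -123.56 sd [0.002  0.0235 0.0045]
theq 0.3351 want th 0.3246 U -0.119
pred [[0.011, -0.003], [0.002, -0.059]]
```

Call:
servo_tool --steps '[[1,[0,0,-0.11],0],[1,[0,0,-0.11],0],[1,[0,0,-0.11],0],[1,[0,0,-0.11],0]]'

```text
time_s: 13.48
tcp_pos: [0.465, -0.2263, 0.1438]
orientation: [3.141, -0.0, 0.144]
wrist_force: [-0.6, 1.2, 0.9]
finger_gap: -0.0003
grip_force: 0.7
```

```bash
python3 step.py - -0.11,-0.11,-0.11,-0.11 0 s
```

```text
t 13.483 cz 0.1428 z 0.1438 th 0.329 Fz 0.92 b 0.004 (14, np.float64(0.010970162097170305))
est b,v,G [ 0.0041 -0.0393  0.3655] inn -0.0073 LL -131.62 sd [0.002  0.0235 0.0045]
theq 0.337 want th 0.3445 U 0.121
pred [[-0.007, -0.011], [-0.003, 0.031]]
```

Call:
servo_tool --steps '[[1,[0,0,0.1],0],[1,[0,0,0.1],0],[1,[0,0,0.1],0],[1,[0,0,0.1],0]]'

```text
time_s: 13.87
tcp_pos: [0.4649, -0.2263, 0.1396]
orientation: [-3.142, 0.0, 0.144]
wrist_force: [0.1, -0.9, 0.3]
finger_gap: 0.0002
grip_force: 0.7
```

```bash
python3 step.py - 0.1,0.1,0.1,0.1 0 s
```

```text
t 13.867 cz 0.1388 z 0.1396 th 0.345 Fz 0.33 b -0.006 (14, np.float64(0.01377381354362423))
est b,v,G [-0.0061 -0.0013  0.3646] inn 0.0037 LL -139.83 sd [0.002  0.0235 0.0045]
theq 0.336 want th 0.3383 U -0.019
pred [[-0.004, 0.013], [0.001, 0.02]]
```

Call:
servo_tool --steps '[[1,[0,0,-0.02],0],[1,[0,0,-0.02],0],[1,[0,0,-0.02],0],[1,[0,0,-0.02],0]]'

```text
time_s: 14.25
tcp_pos: [0.4649, -0.2264, 0.1405]
orientation: [3.141, 0.0, 0.144]
wrist_force: [0.1, -1.0, 1.2]
finger_gap: 0.0001
grip_force: 0.7
```

```bash
python3 step.py - -0.02,-0.02,-0.02,-0.02 0 s
```

```text
t 14.25 cz 0.1396 z 0.1405 th 0.342 Fz 1.2 b -0.0029 (14, np.float64(0.013895275511836334))
est b,v,G [-0.0029  0.0131  0.3647] inn -0.0003 LL -148.1 sd [0.002  0.0235 0.0045]
theq 0.3361 want th 0.3348 U -0.022
pred [[0.001, 0.007], [0.001, -0.0]]
```

Call:
servo_tool --steps '[[1,[0,0,-0.02],0],[1,[0,0,-0.02],0],[1,[0,0,-0.02],0],[1,[0,0,-0.02],0],[1,[0,0,-0.02],0]]'

```text
time_s: 14.72
tcp_pos: [0.4649, -0.2263, 0.1413]
orientation: [-3.142, 0.0, 0.144]
wrist_force: [-0.9, -1.4, 1.0]
finger_gap: 0.0003
grip_force: 0.7
```

```bash
python3 step.py - -0.02,-0.02,-0.02,-0.02,-0.02 0 s
```

```text
t 14.717 cz 0.1404 z 0.1413 th 0.339 Fz 0.96 b 0.0028 (14, np.float64(0.012773618159477456))
est b,v,G [0.0028 0.0075 0.3644] inn 0.0014 LL -155.81 sd [0.002  0.0252 0.0046]
theq 0.3358 want th 0.3331 U -0.014
pred [[0.004, -0.003], [0.001, -0.013]]
```

Call:
servo_tool --steps '[[1,[0,0,-0.01],0],[1,[0,0,-0.01],0],[1,[0,0,-0.01],0],[1,[0,0,-0.01],0],[1,[0,0,-0.01],0]]'

```text
time_s: 15.18
tcp_pos: [0.465, -0.2263, 0.1417]
orientation: [-3.141, 0.0, 0.144]
wrist_force: [-1.1, -1.9, 1.9]
finger_gap: -0.0001
grip_force: 0.7
```

```bash
python3 step.py - -0.01,-0.01,-0.01,-0.01,-0.01 0 s
```

```text
t 15.183 cz 0.1408 z 0.1417 th 0.337 Fz 1.86 b -0.0017 (14, np.float64(0.012759711493892045))
est b,v,G [-0.0017 -0.0223  0.3653] inn -0.0047 LL -163.41 sd [0.002  0.0252 0.0046]
theq 0.3368 want th 0.3425 U 0.058
pred [[-0.006, 0.004], [0.0, 0.035]]
```

Call:
servo_tool --steps '[[1,[0,0,0.05],0],[1,[0,0,0.05],0],[1,[0,0,0.05],0],[1,[0,0,0.05],0],[1,[0,0,0.05],0]]'

```text
time_s: 15.65
tcp_pos: [0.465, -0.2262, 0.1397]
orientation: [-3.141, -0.0, 0.144]
wrist_force: [1.3, 0.5, 1.6]
finger_gap: -0.0002
grip_force: 0.7
```

```bash
python3 step.py - 0.05,0.05,0.05,0.05,0.05 0 s
```

```text
t 15.65 cz 0.1388 z 0.1397 th 0.345 Fz 1.56 b -0.0 (14, np.float64(0.012903171060288498))
est b,v,G [-1.000e-04  2.910e-02  3.641e-01] inn 0.0063 LL -170.96 sd [0.002  0.0252 0.0046]
theq 0.3355 want th 0.3289 U -0.081
pred [[0.007, 0.001], [0.002, -0.033]]
```

Call:
servo_tool --steps '[[1,[0,0,-0.2],0],[1,[0,0,-0.2],0],[1,[0,0,-0.2],0],[1,[0,0,-0.2],0]]'

```text
time_s: 16.03
tcp_pos: [0.4652, -0.2264, 0.148]
orientation: [3.141, -0.001, 0.144]
wrist_force: [1.0, 0.6, 1.2]
finger_gap: 0.0003
grip_force: 0.7
```

```bash
python3 step.py - -0.2,-0.2,-0.2,-0.2 -0.25 s
```

```text
t 16.033 cz 0.1468 z 0.148 th 0.314 Fz 1.22 b -0.0206 (14, np.float64(0.014631795130803479))
est b,v,G [-0.0205 -0.1601  0.3658] inn -0.0073 LL -178.97 sd [0.002  0.0235 0.0045]
theq 0.3571 want th 0.2771 U -0.214
pred [[-0.109, -0.465], [-0.25, 0.0]]
```

Call:
servo_tool --steps '[[1,[0,0,0.1],0],[1,[0,0,0.1],0],[1,[0,0,0.1],0]]'

```text
time_s: 16.33
tcp_pos: [0.4648, -0.2262, 0.1433]
orientation: [-3.141, 0.0, 0.144]
wrist_force: [0.8, -1.0, 1.2]
finger_gap: -0.0001
grip_force: 0.8
```

```bash
python3 step.py - 0.1,0.1,0.1 -0.25 s
```

```text
t 16.333 cz 0.1428 z 0.1433 th 0.329 Fz 1.17 b -0.0836 (17, np.float64(0.013754646566404766))
est b,v,G [-0.0836 -0.2364  0.3662] inn -0.0013 LL -187.86 sd [0.002  0.0222 0.0044]
theq 0.3575 want th 0.3212 U -0.031
pred [[-0.167, -0.333], [-0.25, 0.0]]
```

Call:
servo_tool --steps '[[1,[0,0,0.09],0],[1,[0,0,0.09],0],[1,[0,0,0.11],0]]'

```text
time_s: 16.63
tcp_pos: [0.465, -0.2263, 0.1392]
orientation: [-3.142, -0.0, 0.144]
wrist_force: [0.4, 0.6, 2.4]
finger_gap: -0.0001
grip_force: 0.9
```

```bash
python3 step.py - 0.09,0.09,0.11 -0.25 s
```

```text
t 16.633 cz 0.1384 z 0.1392 th 0.346 Fz 2.41 b -0.1478 (18, np.float64(0.0074944373601644465))
est b,v,G [-0.1481 -0.1986  0.3638] inn 0.0081 LL -196.32 sd [0.002  0.0222 0.0044]
theq 0.355 want th 0.3416 U -0.007
pred [[-0.207, -0.201], [-0.25, 0.0]]
```

Holding the lever here lets it land at about 0.2 rad/s.

Call:
servo_tool --steps '[[1,[0,0,0],0],[1,[0,0,0],0],[1,[0,0,0],0],[1,[0,0,0],0],[1,[0,0,0],0],[1,[0,0,0],0],[1,[0,0,0],0],[1,[0,0,0],0]]'

```text
time_s: 17.35
tcp_pos: [0.465, -0.2263, 0.1393]
orientation: [3.142, -0.0, 0.144]
wrist_force: [0.0, 0.5, 2.3]
finger_gap: -0.0001
grip_force: 1.1
```

```bash
python3 step.py - 0,0,0,0,0,0,0,0 -0.25 s
```

```text
t 17.35 cz 0.1384 z 0.1393 th 0.346 Fz 2.25 b -0.2453 (18, np.float64(0.004372787105937775))
est b,v,G [-0.2453  0.0115  0.3632] inn 0.0047 LL -202.7 sd [0.002  0.0307 0.005 ]
theq 0.3544 want th 0.3524 U 0.064
pred [[-0.249, -0.02], [-0.25, 0.0]]
```

Call:
servo_tool --steps '[[1,[0,0,-0.1],0],[1,[0,0,-0.25],0],[1,[0,0,-0.5],0],[1,[0,0,-0.75],0],[1,[0,0,-1.0],0],[1,[0,0,-1.25],0],[1,[0,0,-1.5],0],[1,[0,0,-1.75],0],[1,[0,0,-2.0],0],[1,[0,0,-2.25],0],[1,[0,0,-2.5],0],[1,[0,0,-2.75],0]]'

```text
time_s: 18.4
tcp_pos: [0.4649, -0.2259, 0.2501]
orientation: [-3.141, 0.0, 0.144]
wrist_force: [0.4, 0.2, 0.6]
finger_gap: -0.0001
grip_force: 0.2
```

Call:
servo_tool --steps '[[1,[0,0,-0.2],0],[1,[0,0,-0.4],0],[1,[0,0,-0.6],0],[1,[0,0,-0.8],0],[1,[0,0,-1.0],0],[1,[0,0,-1.3],0],[1,[0,0,-1.6],0],[1,[0,0,-1.9],0],[1,[0,0,-2.2],0],[1,[0,0,-2.2],0],[1,[0,0,-2.2],0],[1,[0,0,-2.2],0]]'

```text
time_s: 19.4
tcp_pos: [0.4648, -0.2262, 0.3368]
orientation: [-3.141, 0.001, 0.144]
wrist_force: [0.8, -0.6, -0.9]
finger_gap: 0.0002
grip_force: 0.0
```

Run:
```python
from sc import *
o=manip.get_obs();p=camera_params("wrist");im=grab_frame("wrist");b=grab_frame("scene")
print(o["time_s"],o["tcp_pos"],o["wrist_force"],tilt(im,p,-.25),stilt(cv2.imread("pics/ref.png")[:,:,::-1],b))
s=cv2.resize(b[85:295,180:290,::-1],None,fx=1.8,fy=1.8);w=np.zeros((384,720,3),np.uint8);w[:,:512]=im[:,:,::-1];w[:378,515:515+s.shape[1]]=s
cv2.imwrite("pics/end.png",w)
```

```text
19.4 [ 0.46482155 -0.2261805   0.33680371] [ 0.75359563 -0.58712372 -0.85274276] (np.float64(-0.24174818608371315), array([-0.241, -0.242, -0.241, -0.243, -0.243])) (np.float64(-0.2491927668823495), 19, np.float64(0.0055428023398386705))
```

View pics/end.png

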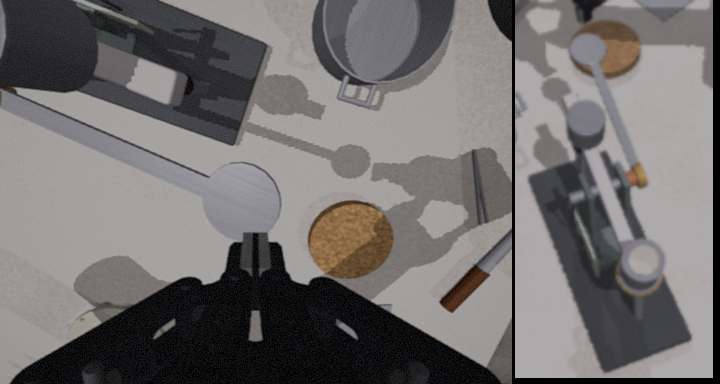

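The picture shows the beam back on its rest (tilt about −0.249 in the scene view), the lever parallel to it and free, with the plate at (242,200) clear of the fingertips.

```bash
python3 -c "
from plant import manip
print(manip.finish_job())"
```

```text
the job is handed in; nothing more can be done
None
```

The camera-tracked tilt stayed within about 0.045 rad of level from 10.1 s to 15.7 s, then the beam was eased back to about −0.25 rad at an estimated 0.2 rad/s. The lever was let go and the job handed in; no verdict was returned.

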